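# Stack a piston on its rod

### The arm

A 6-joint arm with a two-finger parallel gripper is mounted at the origin on the work surface. World frame = base frame: x ahead of the robot, y to its left, z up, the work surface at z = 0. Lengths are in mm, angles in rad, forces in N, time in s.
With the tool pointing down it reaches from about 275 to 850 mm from the base axis. Payload 19 kg.
Tool frame: the origin (TCP) lies at the very end of the fingers, on their centre line; the grasp point (between the pads) lies 19 mm behind it; z points along the fingers, y is the direction in which the jaws open and shut (so a half turn about z gives the same grasp; the last joint's range is limited). The gripper opens to 85 mm and grips with 20 to 120 N. Pads are 22 mm wide; open, the fingers measure 114 mm over their backs; the gripper's body (76 mm by 85 mm) begins 54 mm behind the grasp point. The pads swing forward as they close: fully open they stand 13 mm farther back than shut.
Start: joints at [-0.134, 0.15, 1.437, -0, 1.554, -0.134], TCP at [574.97, -0.016, 231.267] pointing down, gripper open.
Joint ranges: [-2.8, 2.8], [-0.68, 2.1], [0.12, 2.68], [-1.39, 4.53], [0.16, 2.79], [-2.81, 2.81]. Speed limits (rad/s): [1.89, 1.89, 2.22, 3.01, 3.01, 3.01].

### API

Orientations are given as a unit quaternion [w, x, y, z].
In Python, from cell import sensors, capture, calibration, arm gives the robot as it stands. The module is installed in compiled form; this text tells all that it offers.
- The arm moves only by the tool step_arm, never from a script. Its argument "deltas" is a list that holds one entry, the list of rows, each a list of 7 numbers: the shift along the tool's x, y, z in units of 25 mm (1.0 is 25 mm), then the turn, a rotation vector about the tool's x, y, z in units of 5 degrees (1.0 is 5 degrees), then the closure in counts, from 0 (fully open) to 255 (shut). In form: [[[x, y, z, wx, wy, wz, hand], ...]]. A call has 1 to 20 rows; each row is the pose to reach, as a shift and turn from the pose commanded when the call began, along the tool's axes at that moment; what a row does not reach only later rows make up. A row lasts 1/10 s, in which the tool goes at most 50 mm and 8.59 degrees, less where a joint would pass 70% of its speed; a pose out of reach is approached as far as the arm can. A call with a gripper value outside its range is refused whole. The fingers move at their own pace and stop on an object; the grip force is fixed at half the most. Time passes only in rows, so rows that repeat a pose let the fingers close. It gives the time, the measured TCP pose, the force and the opening at its end, in the units of the state.
- sensors.state(): the state, without advancing time (a new reading comes with each control period).
- capture(name): name is "scene" or "side" or "wrist"; returns (picture, depth): 384x512x3 uint8, blue, green, red; 384x512 float32, mm along the optical axis (not along the pixel's ray), 0 where there is no reading.
- calibration(name): a dict with "intrinsics" (3x3 intrinsics, pixels), "rvec" (rotation vector, rad) and "tvec" (3), from world to camera coordinates, as OpenCV has them. Camera axes: x right, y down, z forward; pixel columns grow to the right and rows downward; lengths in mm; the calibration is good to about 2 mm. A picture is of the moment at which its call begins: read the wrist's pose just before it. calibration takes no time and is no camera call; for the wrist camera it gives the pose at the moment of the call.
- arm.hand_in(): hands the job in, once; it reports no verdict.
The state is a dict: "time_s": time; "q": joint angles; "joint_vel": joint speeds; "tau": joint torques, N m; "position": TCP position; "orientation": TCP orientation; "ft_force": force on the tool from outside, world axes, zero at the start; "wrist_torque": the same for the moment, N m; "finger_gap": finger opening in mm.
Only numpy, scipy, OpenCV 4.12 (cv2) and the standard library are available. Lean on these libraries where they do the work, as an engineer would, in place of code of your own. Each camera call takes 0.05 s, during which the arm holds its last target.

### The job

Build up the piston on the level rod of the assembly stand: take the parts from the cradle and slide on first the brass guide ring, then the blue seal carrier, then the red end cap, open side first. Press each one fully home against what is already there with a firm push of about 10 to 15 N before you let go of it, and never load the stand or the stacked parts with more than 30 N. Leave the white spare ring in the cradle and the other things on the bench where they are.

Things in the scene. Friction and masses are not known exactly. Their poses are not given: they have to be found in the camera images.
- stand: Fixed assembly stand: grey base plate 130 x 120 mm, aluminium upright (50 mm wide along x, top 124 mm above the table) that carries a level steel rod. Origin on the table below the axis of the rod; the rod sticks out along the stand's own -y, its axis 110 mm above the table at x = 0. The whole stand is shifted and turned about the vertical between runs.
- rod_root (a point): Point on the rod's axis in the plane of the stop face: y = -30 mm in the stand's frame, axes as the stand's. From here the steel rod, 16 mm in diameter, runs 58 mm along the stand's -y, then a 7 mm long cone down to 8 mm diameter. Home positions of the part centres, out from here along -y of the stand: guide ring 10 mm, seal carrier 33 mm, end cap 60 mm.
- plunger (a joint): Small brass catch with sloped ends on a light spring; it stands 4 mm out of the rod's underside, centred 53 mm out from the stop face, 14 mm long. 0 = fully out, grows to 4 mm (0.004) as it is pushed up into the rod. It drags by a few N (up to about 10 N) on every part that passes over it, and keeps the end cap on.
- rod_tip (a point): Centre of the rod's free end, 65 mm from rod_root along the stand's -y.
- stop: Orange stop collar fixed at the root of the rod, 38 mm in diameter; origin in the centre of its flat stop face, the same point as rod_root. Rigid.
- cradle: Fixed cradle: two level steel bars 10 mm thick, 33 mm apart, along its own y, between white end blocks 28 mm high and 268 mm apart over all. The four round parts lie across the bars with their bores along the cradle's y, 58 mm apart, in any order. Origin on the table under the middle.
- guide: Brass guide ring: 56 mm outside diameter (with 12 very shallow flats, one on each side at +x and -x), 20 mm thick along its y axis, through bore 19 mm. Origin in its centre, on the bore's axis; y is the bore's axis, z up as it lies in the cradle (origin 48.6 mm above the table). 0.18 to 0.35 kg.
- carrier: Blue seal carrier with two black rings around it: 56 mm outside diameter (shallow flats at +x and -x), 26 mm thick along y, through bore 19 mm. Origin in its centre, y along the bore. 0.10 to 0.21 kg.
- cap: Red end cap: 56 mm outside diameter (shallow flats at +x and -x), 28 mm long along y. Blind bore 19 mm wide and 22 mm deep, open towards its +y, which in the cradle points the way the stand's +y roughly does; closed at -y. Origin on the axis, midway along the 28 mm. 0.10 to 0.21 kg.
- spare: White spare ring, same size as the brass one, lying among the parts in the cradle; it stays there. Origin in its centre.
- grease: Grease jar, white with green lid, 60 mm wide and 60 mm high; bystander. Origin under its middle.
- spanner: Steel spanner, 170 mm, lying on the bench; bystander.
- beaker: Glass beaker, 70 mm wide, 90 mm high; bystander. Origin under its middle.
- water: White bottle with blue cap, 64 mm wide, 170 mm high; bystander. Origin under its middle.
- caliper_case: Flat black case, 90 x 220 x 25 mm; bystander. Origin under its middle.
- driver: Screwdriver, 180 mm, lying on the bench; bystander.
There are look-alikes about, which are no part of the job. Of the things shaped like the cap, the red one is meant.

How it is judged (in metres and radians):
On the way, in this order (a step that is already met when the one before it is completed fails the run):
1. the brass guide ring is on the rod, home against the orange stop and pressed on it with more than 5 N (y of guide in the frame of rod_root between -0.0118 and -0.0082 m and x of guide in the frame of rod_root between -0.003 and 0.003 m and z of guide in the frame of rod_root between -0.004 and 0.003 m and angle between the y axis of guide and the y axis of stand, either way round below 0.12 rad and contact force between guide and stop above 5 N), for 0.1 s.
2. the blue seal carrier is on the rod, home against the guide ring and pressed on it with more than 5 N (y of guide in the frame of rod_root between -0.0118 and -0.0082 m and x of guide in the frame of rod_root between -0.003 and 0.003 m and z of guide in the frame of rod_root between -0.004 and 0.003 m and angle between the y axis of each of guide, carrier and the y axis of stand, either way round below 0.12 rad and y of carrier in the frame of rod_root between -0.0348 and -0.0312 m and x of carrier in the frame of rod_root between -0.003 and 0.003 m and z of carrier in the frame of rod_root between -0.004 and 0.003 m and contact force between carrier and guide above 5 N), for 0.1 s.
3. the red end cap is over the rod's end, home against the seal carrier and pressed on it with more than 5 N (y of guide in the frame of rod_root between -0.0118 and -0.0082 m and x of guide in the frame of rod_root between -0.003 and 0.003 m and z of guide in the frame of rod_root between -0.004 and 0.003 m and angle between the y axis of each of guide, carrier, cap and the y axis of stand, either way round below 0.12 rad and y of carrier in the frame of rod_root between -0.0348 and -0.0312 m and x of carrier in the frame of rod_root between -0.003 and 0.003 m and z of carrier in the frame of rod_root between -0.004 and 0.003 m and y of cap in the frame of rod_root between -0.0618 and -0.0582 m and x of cap in the frame of rod_root between -0.003 and 0.003 m and z of cap in the frame of rod_root between -0.004 and 0.003 m and contact force between cap and carrier above 5 N), for 0.1 s.
At the end, for the whole second after the job is handed in: Guide ring, seal carrier and end cap hang still on the rod in this order: centres 10, 33 and 60 mm (each within 1.8 mm) from the stop face along the rod, within 3 mm sideways, at most 4 mm below or 3 mm above the rod's axis, in line with it within 0.12 rad (y of guide in the frame of rod_root between -0.0118 and -0.0082 m and x of guide in the frame of rod_root between -0.003 and 0.003 m and z of guide in the frame of rod_root between -0.004 and 0.003 m and angle between the y axis of each of guide, carrier, cap and the y axis of stand, either way round below 0.12 rad and y of carrier in the frame of rod_root between -0.0348 and -0.0312 m and x of carrier in the frame of rod_root between -0.003 and 0.003 m and z of carrier in the frame of rod_root between -0.004 and 0.003 m and y of cap in the frame of rod_root between -0.0618 and -0.0582 m and x of cap in the frame of rod_root between -0.003 and 0.003 m and z of cap in the frame of rod_root between -0.004 and 0.003 m and linear speed of each of guide, carrier, cap below 0.02 m/s); the robot touches nothing.
It fails at once if the stand, with its rod and stop, is loaded by a part with more than 30 N (contact force between any of guide, carrier, cap and stand above 30 N).
It fails at once if the stacked parts are pressed on one another with more than 30 N (contact force between carrier and guide above 30 N or contact force between cap and carrier above 30 N).
It fails at once if the robot itself loads the stand with more than 30 N (contact force between any of the fingers, the arm and stand above 30 N).
It fails at once if the white spare ring is moved by more than 20 mm (distance of spare from where it was at the start of the episode above 0.02 m).
It fails at once if one of the other things on the bench is moved by more than 25 mm (distance of any of grease, spanner, beaker, water, caliper_case, driver from where it was at the start of the episode above 0.025 m).
It also fails if it takes over 72 s, if anything falls off the work surface, if the arm or the gripper's body presses on something with over 40 N, if the wrist force passes 120 N, or if a joint passes its speed limit or range.

## Working session

There is one attempt and no reset: what is moved stays moved. The work goes in short steps, Python scripts to look and compute and a tool call to move; the robot and the scene stay as the last step left them, time stands still between calls to the robot, and variables do not carry over. Pictures are saved under pics/ and viewed, and the job is handed in when it is done.

Besides the shell and the picture viewer there is one more tool, called after "Emit:" by a JSON object that holds its "name" and its "arguments". step_arm: Moves the arm, as the interface text tells. Its arguments: {"type":"object","properties":{"deltas":{"type":"array","items":{"type":"array","items":{"type":"array","items":{"type":"number"}}}}},"required":["deltas"]}

```bash
ls; mkdir -p pics; python3 - <<'E'
from cell import sensors,capture,calibration,arm
import cv2,numpy as np
print(sensors.state())
for n in("scene","side","wrist"):
    c=calibration(n);p,d=capture(n);cv2.imwrite(f"pics/{n}0.png",p);np.savez(f"pics/{n}0.npz",p=p,d=d,K=c["intrinsics"],r=c["rvec"],t=c["tvec"])
    print(n,c)
E
```

```text
pics
{'time_s': 0.0, 'q': array([-1.34004919e-01,  1.50959838e-01,  1.43799925e+00,  3.78986737e-06,
        1.55383132e+00, -1.34008708e-01]), 'joint_vel': array([ 8.72774380e-05, -8.82658958e-04,  7.25908626e-04, -5.63430479e-04,
        1.01974878e-03,  5.75629638e-04]), 'tau': array([ 9.08163997e-05, -7.13061190e+01, -5.70858908e+01, -1.86872212e-04,
        9.14935896e-03,  2.21375326e-04]), 'position': array([5.74753022e+02, 1.19010732e-02, 2.30706196e+02]), 'orientation': array([-4.77397723e-04,  7.07105338e-01,  7.07107970e-01, -3.61586577e-04]), 'ft_force': array([ 0.16979788,  0.03151885, -0.47916184]), 'wrist_torque': array([-0.02615937,  0.02356942,  0.08968701]), 'finger_gap': 85.48223903657274}
scene {'intrinsics': array([[460.54875575,   0.        , 245.90471674],
       [  0.        , 460.54875575, 189.95931371],
       [  0.        ,   0.        ,   1.        ]]), 'rvec': array([ 2.07950012,  1.14714373, -0.49054933]), 'tvec': array([-328.16858978, -234.52075949, 1556.2832413 ])}
side {'intrinsics': array([[375.54807477,   0.        , 256.05729   ],
       [  0.        , 375.54807477, 192.84510124],
       [  0.        ,   0.        ,   1.        ]]), 'rvec': array([ 2.29994466, -0.61425337,  0.27679444]), 'tvec': array([-476.68829018,  295.91738994,  971.8900186 ])}
wrist {'intrinsics': array([[264.61340733,   0.        , 255.53509014],
       [  0.        , 264.61340733, 188.4460312 ],
       [  0.        ,   0.        ,   1.        ]]), 'rvec': array([-2.87326239e+00,  1.78248115e-03,  2.31859545e-03]), 'tvec': array([-575.31892643,  -33.28919797,  378.71661371])}
```

View pics/scene0.png

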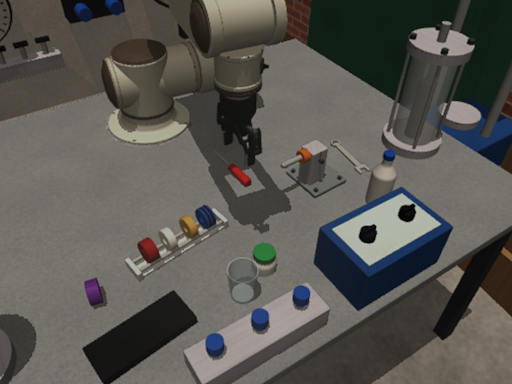

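View pics/side0.png

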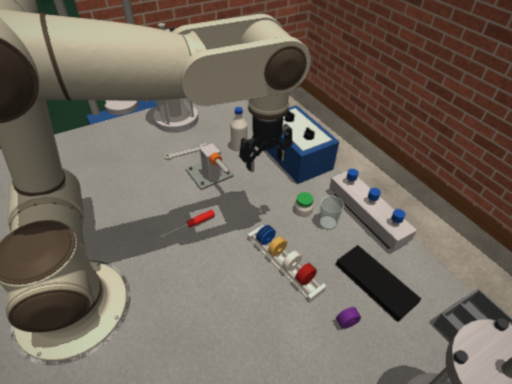

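View pics/wrist0.png

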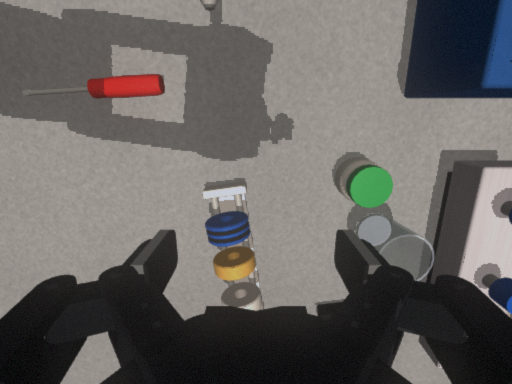

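The scene picture shows the cradle from (130,265) to (222,220). From left to right it holds red (148,250), white (168,238), brass (189,226) and blue (206,216). A purple cap look-alike lies at (94,291). The stand is at (312,165), with the orange stop at (305,154) and the rod tip at about (285,163). Next I'll get world positions from depth.

```bash
cat > h.py <<'E'
import numpy as np,cv2
from cell import sensors,capture,calibration,arm
def load(f):
    z=np.load(f);return z['p'],z['d'],z['K'],z['r'],z['t']
def snap(n,name):
    c=calibration(n);s=sensors.state();p,d=capture(n);cv2.imwrite(f"pics/{name}.png",p);np.savez(f"pics/{name}.npz",p=p,d=d,K=c["intrinsics"],r=c["rvec"],t=c["tvec"],pos=s['position'],q=s['orientation'])
    return p,d
def world(u,v,z,K,r,t):
    R=cv2.Rodrigues(r)[0];X=np.stack([(u-K[0,2])/K[0,0]*z,(v-K[1,2])/K[1,1]*z,z],-1)
    return (X-t)@R
def cloud(f):
    p,d,K,r,t=load(f);v,u=np.mgrid[:d.shape[0],:d.shape[1]]
    W=world(u,v,d.astype(float),K,r,t);W[d<=0]=np.nan;return p,W
def proj(P,K,r,t): return cv2.projectPoints(np.float64(P).reshape(-1,1,3),r,t,K,None)[0].reshape(-1,2)
def crop(f,out,x0,y0,x1,y1,k):
    p=cv2.imread(f);cv2.imwrite(out,cv2.resize(p[y0:y1,x0:x1],None,fx=k,fy=k,interpolation=cv2.INTER_CUBIC))
E
python3 - <<'E'
from h import *
for f,pts in(("scene0",[(148,248),(168,238),(189,226),(206,216),(130,265),(222,220),(94,291),(285,163),(305,154),(316,147),(264,252),(241,280),(240,175)]),("side0",[(305,275),(292,259),(277,246),(265,235),(226,172),(215,158),(208,148)])):
    p,W=cloud(f"pics/{f}.npz")
    for u,v in pts: print(f,u,v,p[v,u],W[v,u].round(0))
crop("pics/scene0.png","pics/c1.png",120,190,250,290,6)
crop("pics/scene0.png","pics/c2.png",270,130,370,205,8)
E
```

```text
scene0 148 248 [ 32  35 128] [ 576. -243.   74.]
scene0 168 238 [157 172 174] [ 572. -191.   73.]
scene0 189 226 [ 58 117 158] [ 564. -132.   72.]
scene0 206 216 [110  55  33] [556. -81.  71.]
scene0 130 265 [163 174 169] [ 565. -290.   30.]
scene0 222 220 [118 127 129] [553. -35.  28.]
scene0 94 291 [105  43  87] [ 605. -386.   50.]
scene0 285 163 [127 137 142] [536. 170. 117.]
scene0 305 154 [ 35  80 169] [539. 233. 122.]
scene0 316 147 [145 150 160] [533. 275. 125.]
scene0 264 252 [ 59 120  47] [719. -18.  61.]
scene0 241 280 [80 85 83] [729. -88.  16.]
scene0 240 175 [ 31  34 163] [425.  99.  25.]
side0 305 275 [ 25  31 141] [ 547. -255.   74.]
side0 292 259 [169 186 189] [ 546. -198.   75.]
side0 277 246 [ 43  93 124] [ 537. -139.   69.]
side0 265 235 [102  53  21] [528. -89.  69.]
side0 226 172 [ 86  95 100] [533. 158. 111.]
side0 215 158 [ 29  70 139] [525. 219. 126.]
side0 208 148 [177 185 197] [528. 276. 126.]
```

View pics/c1.png

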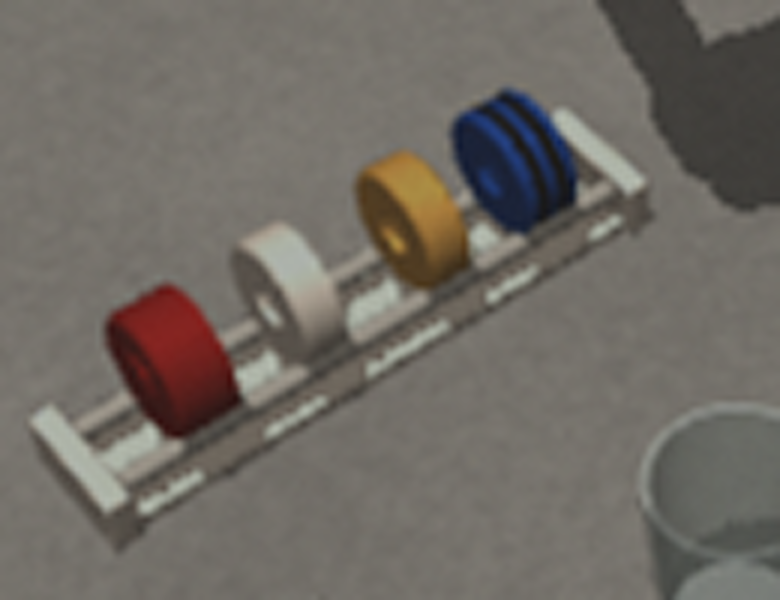

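View pics/c2.png

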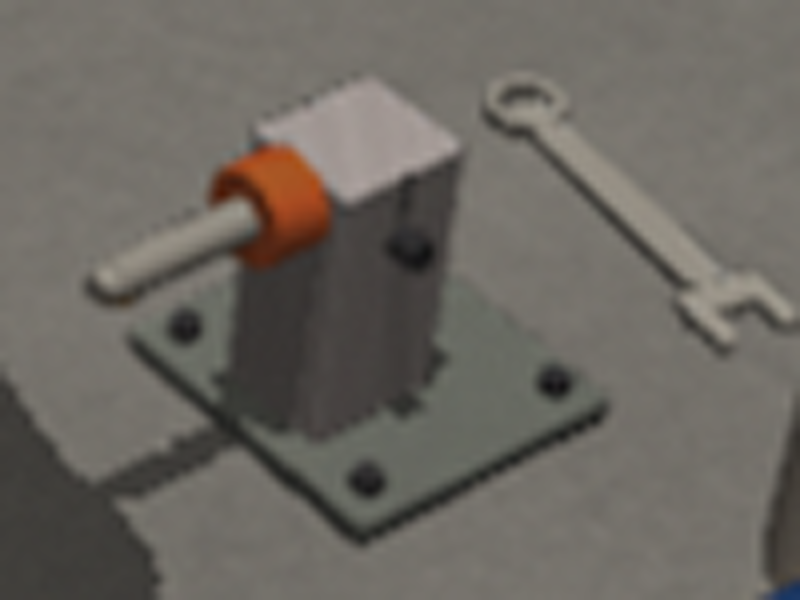

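```bash
python3 - <<'E'
from h import *
for f in("scene0","side0","wrist0"):
    p,d,K,r,t=load(f"pics/{f}.npz");R=cv2.Rodrigues(r)[0];print(f,(-t@R).round(1),R[2].round(3))
p,W=cloud("pics/wrist0.npz")
for u,v in[(210,3),(228,218),(234,257),(241,290),(224,192),(120,87),(372,185)]:print(u,v,W[v,u].round(1))
E
```

```text
scene0 [1268.5 -423.   892.5] [-0.615  0.395 -0.682]
side0 [ 158.7 -639.4  908.5] [ 0.366  0.599 -0.712]
wrist0 [575.9  67.5 373.2] [-0.002 -0.265 -0.964]
210 3 [537.1 159.6 115.3]
228 218 [538.1 -65.5  39.7]
234 257 [ 545.  -123.7   40.7]
241 290 [ 553.8 -179.    38.5]
224 192 [532.5 -32.3  28.1]
120 87 [409.2 101.7  27.3]
372 185 [717.7 -14.4  60.1]
```

Emit:
{"name": "step_arm", "arguments": {"deltas": [[[1.5,-0.6,0,0,0,0,0],[3,-1.2,0,0,0,0,0],[4.4,-1.6,0,0,0,0,0],[4.4,-1.6,0,0,0,0,0],[4.4,-1.6,0,0,0,0,0],[4.4,-1.6,0,0,0,0,0]]]}}

```text
time_s: 0.75
position: [535.2, 109.4, 231.1]
orientation: [-0.0, 0.707, 0.707, -0.0]
ft_force: [-0.2, 0.3, -0.2]
finger_gap: 85.3
```

```bash
python3 - <<'E'
from h import *
s=sensors.state();print(s['time_s'],s['position'],s['ft_force'],abs(s['joint_vel']).max())
snap("wrist","w1");crop("pics/w1.png","pics/w1c.png",190,60,320,260,3)
E
```

```text
0.75 [535.15927825 109.40375424 231.10286697] [-0.16162169  0.26688159 -0.18523547] 0.01116634894617392
```

View pics/w1.png

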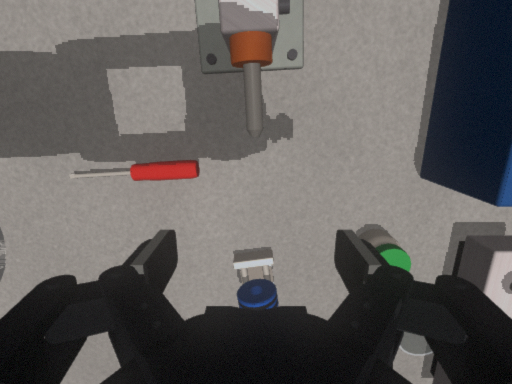

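Emit:
{"name": "step_arm", "arguments": {"deltas": [[[-2,0.3,0,0,0,0,0],[-4,0.5,0,0,0,0,0],[-6,0.5,0,0,0,0,0],[-8,0.5,0,0,0,0,0],[-9.6,0.5,0,0,0,0,0],[-9.6,0.5,0,0,0,0,0],[-9.6,0.5,0,0,0,0,0],[-9.6,0.5,0,0,0,0,0]]]}}

```text
time_s: 1.6
position: [547.4, -129.8, 231.2]
orientation: [-0.0, 0.707, 0.707, 0.0]
ft_force: [-0.4, 0.2, 0.1]
finger_gap: 85.2
```

```bash
python3 - <<'E'
from h import *
s=sensors.state();print(s['time_s'],s['position'],s['ft_force'],abs(s['joint_vel']).max())
snap("wrist","w2")
E
```

```text
1.6 [ 547.4284579  -129.75362578  231.1870095 ] [-0.427357    0.20577258  0.12966973] 0.017938513592896346
```

View pics/w2.png

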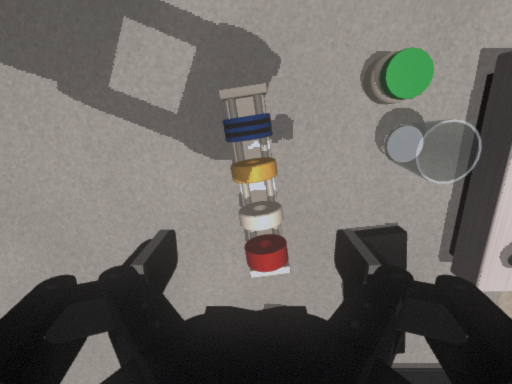

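In w1, the rod runs from (252,62) at the stop to its tip at (256,137). In w2, from top to bottom, there is blue (248,127), brass (254,170), white (261,214) and red (266,252). I'll read the edges in enlarged crops.

```bash
python3 - <<'E'
from h import *
crop("pics/w1.png","pics/w1c.png",195,0,315,150,4)
crop("pics/w2.png","pics/w2c.png",210,80,300,190,5)
crop("pics/w2.png","pics/w2d.png",210,180,310,280,5)
E
```

```text
(no output)
```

View pics/w1c.png

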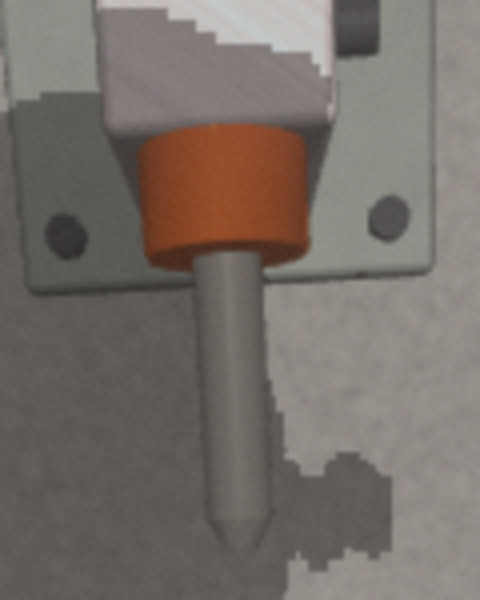

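View pics/w2c.png

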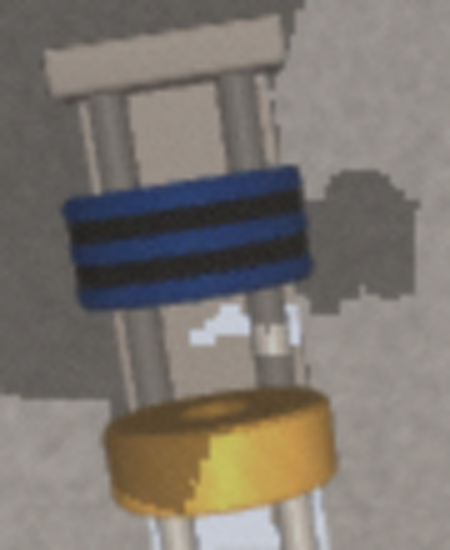

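View pics/w2d.png

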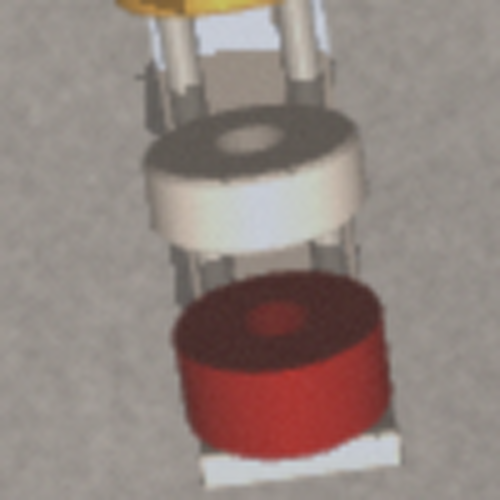

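```bash
cat >> h.py <<'E'
from scipy.optimize import least_squares
def fitcyl(P,r,z0=None,fixr=True):
    c=P.mean(0)
    def res(a):
        th,x0,zz=a; d=np.array([np.sin(th),-np.cos(th),0.]);n=np.array([np.cos(th),np.sin(th),0])
        q=P-c; s=q@n-x0; h=P[:,2]-zz
        return np.hypot(s,h)-r
    o=least_squares(res,[0,0,c[2]-r*.8 if z0 is None else z0],loss='soft_l1',f_scale=1.0)
    th,x0,zz=o.x;n=np.array([np.cos(th),np.sin(th),0]);ax=np.array([-np.sin(th),np.cos(th),0])
    t=(P-c)@ax
    o0=c+n*x0;o0[2]=zz
    return th,o0,ax,np.percentile(t,[1,99]),np.abs(o.fun).mean()
E
python3 - <<'E'
from h import *
p,W=cloud("pics/w1.npz");v,u=np.mgrid[:384,:512]
m=(v>66)&(v<126)&(abs(u-(252.25+(v-65)*.04))<8)&(W[...,2]>100)
th,o,ax,e,r=fitcyl(W[m],8,110);print("rod yaw",np.degrees(th),o,e,r,m.sum())
for y in (165,230): print(y,o+ax*(y-o[1])/ax[1])
hsv=cv2.cvtColor(p,cv2.COLOR_BGR2HSV)
m=(hsv[...,0]<14)&(hsv[...,1]>150)&(v<75)&(W[...,2]>100)
P=W[m];print("stop",m.sum());th,o,ax,e,r=fitcyl(P[P[:,2]>115],19,110);print(np.degrees(th),o,e,r,"face y",(o+ax*e[0]))
_,_,K,rr,t=load("pics/w1.npz")
for a,b in((252.25,65),(254.75,127.5),(255,137.5)):
    # ray to z=110
    A=world(np.array(a),np.array(b),np.array(1.),K,rr,t);C=-t@cv2.Rodrigues(rr)[0];k=(110-C[2])/(A-C)[2];print("ray",(C+k*(A-C)).round(2))
p,W=cloud("pics/w2.npz");hsv=cv2.cvtColor(p,cv2.COLOR_BGR2HSV)
for n,(x0,y0,x1,y1) in dict(blue=(220,112,276,142),brass=(228,157,280,184),white=(236,200,286,231),red=(242,233,290,272)).items():
    m=(u>=x0)&(u<x1)&(v>=y0)&(v<y1)&(W[...,2]>53)
    P=W[m];th,o,ax,e,r=fitcyl(P,28,48.6);print(n,m.sum(),np.degrees(th).round(2),o.round(1),e.round(1),r.round(2),"ends y",(o[1]+e).round(1),"mid",(o+ax*e.mean()).round(1))
E
```

```text
rod yaw 2.7035802129604867 [533.57438076 194.00299025 109.77864619] [-25.5848437   24.72365173] 0.4553279125902746 935
165 [534.9439434  165.         109.77864619]
230 [531.87455054 230.         109.77864619]
stop 1174
2.908386836073673 [531.70029345 233.24455639 109.52309354] [-10.90002275  10.84753684] 0.5181611836142813 face y [532.25335112 222.35857352 109.52309354]
ray [533.13 221.57 110.  ]
ray [535.27 165.77 110.  ]
ray [535.49 156.2  110.  ]
blue 1105 8.24 [538.2 -75.2  48.5] [-12.9  12.5] 0.64 ends y [-88.1 -62.7] mid [538.3 -75.4  48.5]
brass 860 9.23 [ 545.6 -125.3   48.6] [-11.4   8.7] 1.46 ends y [-136.7 -116.6] mid [ 545.8 -126.7   48.6]
white 838 8.24 [ 554.2 -184.3   48.3] [-11.9   7.5] 2.2 ends y [-196.2 -176.7] mid [ 554.5 -186.4   48.3]
red 983 8.18 [ 561.9 -237.3   48.3] [-15.6   9.5] 2.36 ends y [-253.  -227.9] mid [ 562.3 -240.4   48.3]
```

Which things could be the ones meant:
- **Brass ring** at (254,170) in w2: brass/gold and plain. Its look-alike is the white spare at (261,214), which stays.
- **Cap:** red in the cradle at (266,252), with its open bore on the +y side. The purple one at scene (94,291) is the look-alike.

The crops confirm this. I'm reaching for the brass ring.

Emit:
{"name": "step_arm", "arguments": {"deltas": [[[0.12,-0.06,2,0,0,-1,0],[0.12,-0.06,4,0,0,-1.65,0],[0.12,-0.06,5.5,0,0,-1.65,0],[0.12,-0.06,6.8,0,0,-1.65,0],[0.12,-0.06,7.6,0,0,-1.65,0],[0.12,-0.06,8.12,0,0,-1.65,0],[0.12,-0.06,8.12,0,0,-1.65,0],[0.12,-0.06,8.12,0,0,-1.65,0]]]}}

```text
time_s: 2.45
position: [546.5, -126.8, 29.2]
orientation: [0.0, 0.654, 0.756, 0.0]
ft_force: [0.1, -0.8, 0.5]
finger_gap: 85.5
```

```bash
python3 - <<'E'
from h import *
snap("wrist","w3");crop("pics/w3.png","pics/w3c.png",110,130,410,360,2.6)
E
```

```text
(no output)
```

View pics/w3c.png

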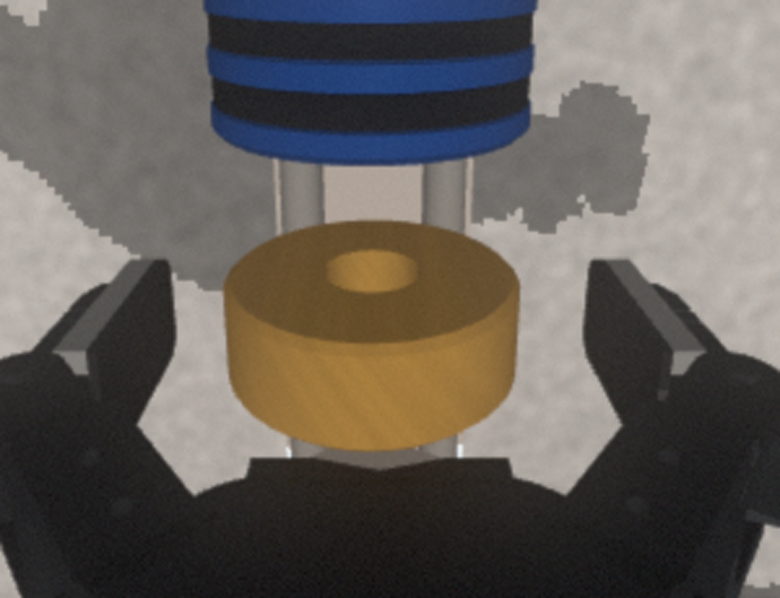

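The crop shows the brass ring from 225 to 519, centred on 372, between jaws centred on 381. The ring sits about 1.5 mm to the left, so I'll check with depth.

```bash
python3 - <<'E'
from h import *
p,W=cloud("pics/w3.npz");v,u=np.mgrid[:384,:512]
hsv=cv2.cvtColor(p,cv2.COLOR_BGR2HSV)
m=(hsv[...,0]>12)&(hsv[...,0]<28)&(hsv[...,1]>130)&(u>190)&(u<315)&(v>205)&(v<310)
P=W[m];th=np.radians(8.24);n=np.array([np.cos(th),np.sin(th),0]);ax=np.array([-np.sin(th),np.cos(th),0])
pos=np.load("pics/w3.npz")['pos'];q=P-pos
print(pos,m.sum(),np.percentile(q@ax,[1,50,99]),np.percentile(q@n,[.5,99.5]),P[:,2].max())
hi=P[P[:,2]>60];f=fitcyl(hi,28,48.6);print(f)
g=(hsv[...,2]<60)
for (a,b) in[(165,235),(172,245),(150,260),(345,240),(340,250)]: print(a,b,((W[b,a]-pos)@n).round(1),((W[b,a]-pos)@ax).round(1),W[b,a,2].round(1))
E
```

```text
[ 546.49938101 -126.77264151   29.22128942] 8151 [nan nan nan] [nan nan] nan
(np.float64(0.14827172758137225), array([ 545.38119195, -123.46655644,   48.26964677]), array([-0.14772904,  0.98902787,  0.        ]), array([-11.7853718 ,   6.91529264]), np.float64(1.9851388813290096))
165 235 -43.3 11.2 53.1
172 245 -41.9 3.5 48.7
150 260 -42.0 10.9 75.7
345 240 42.9 11.0 58.2
340 250 43.6 1.8 50.9
```

Emit:
{"name": "step_arm", "arguments": {"deltas": [[[0.02,-0.04,0.04,0,0,0,0],[0.02,-0.04,0.04,0,0,0,255],[0.02,-0.04,0.04,0,0,0,255],[0.02,-0.04,0.04,0,0,0,255],[0.02,-0.04,0.04,0,0,0,255],[0.02,-0.04,0.04,0,0,0,255],[0.02,-0.04,0.04,0,0,0,255],[0.02,-0.04,0.04,0,0,0,255]]]}}

```text
time_s: 3.3
position: [545.1, -126.8, 27.9]
orientation: [0.0, 0.654, 0.756, 0.0]
ft_force: [-2.1, 1.4, 7.1]
finger_gap: 54.8
```

```bash
python3 - <<'E'
from h import *
s=sensors.state();print(s['time_s'],s['position'],s['ft_force'],s['finger_gap'])
snap("wrist","w4");crop("pics/w4.png","pics/w4c.png",110,130,410,360,2.6)
E
```

```text
3.3 [ 545.07965704 -126.77909566   27.94731119] [-2.09358901  1.43759855  7.06834132] 54.76883623295623
```

View pics/w4c.png

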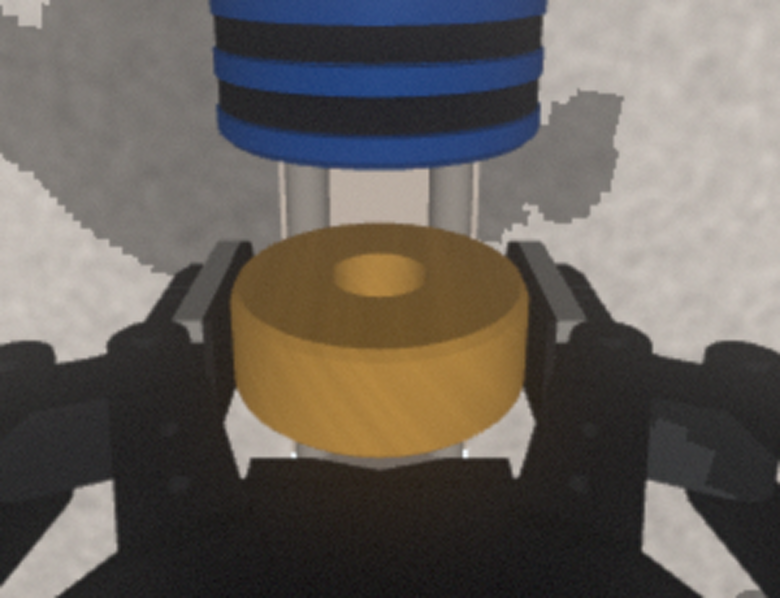

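Emit:
{"name": "step_arm", "arguments": {"deltas": [[[0,0,-0.4,0,0,0,255],[0,0,-1.5,0,0,0,255],[0,0,-3,0,0,0,255],[1.5,0.1,-4,0,0,0.2,255],[3.2,0.3,-4,0,0,0.5,255],[5,0.5,-4,0,0,0.8,255],[6.8,0.7,-4,0,0,1.1,255],[8.4,0.9,-4,0,0,1.1,255],[9.5,1.05,-3.6,0,0,1.1,255],[10.0,1.116,-3,0,0,1.1,255],[10.2,1.116,-2.5,0,0,1.1,255],[10.2,1.116,-2.45,0,0,1.1,255],[10.2,1.116,-2.45,0,0,1.1,255],[10.2,1.116,-2.45,0,0,1.1,255],[10.2,1.116,-2.45,0,0,1.1,255]]]}}

```text
time_s: 4.85
position: [536.3, 128.9, 89.1]
orientation: [0.0, 0.69, 0.723, 0.0]
ft_force: [-0.3, -0.9, -1.4]
finger_gap: 55.0
```

```bash
python3 - <<'E'
from h import *
s=sensors.state();print(s['time_s'],s['position'],s['orientation'],s['ft_force'],s['finger_gap'])
snap("wrist","w5");snap("side","s5");snap("scene","c5");crop("pics/w5.png","pics/w5c.png",150,30,370,310,2.1)
a=cv2.imread("pics/s5.png")[120:220,170:290];b=cv2.imread("pics/c5.png")[120:200,240:340]
cv2.imwrite("pics/sc5.png",np.hstack([cv2.resize(a,(400,333)),cv2.resize(b,(400,333))]))
E
```

```text
4.85 [536.33123483 128.93217326  89.12991022] [2.58005650e-04 6.90332261e-01 7.23492387e-01 2.62541468e-04] [-0.31901441 -0.91824923 -1.37184104] 54.96517063774712
```

View pics/w5c.png

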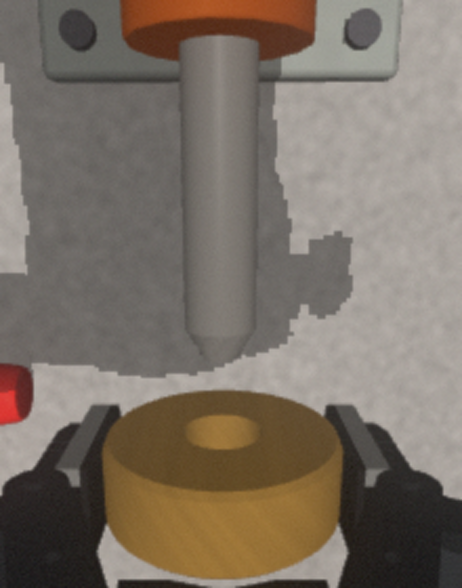

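View pics/sc5.png

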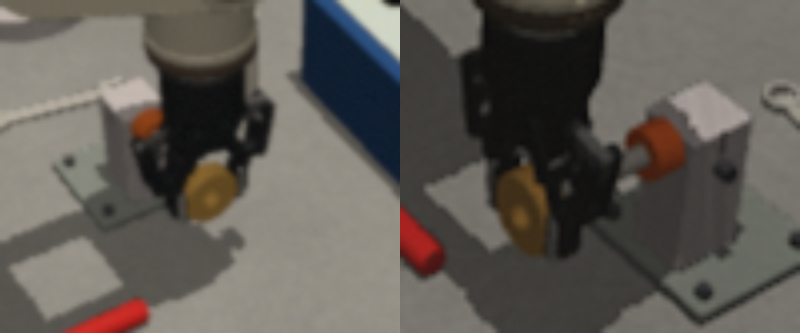

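In w5 the bore is centred at crop column 222 and the rod at 220.5 (shoulder) and 219 (root). That is nearly aligned, so I'll quantify it with depth.

```bash
cat >> h.py <<'E'
def align(name,top_v0=50,top_v1=180,umid=255.5,half=12,hue=None):
    """rod and gripped part in tool axes (n = tool y, a = tool x), relative to TCP"""
    z=np.load(f"pics/{name}.npz");p,W=cloud(f"pics/{name}.npz");v,u=np.mgrid[:384,:512]
    from scipy.spatial.transform import Rotation as Ro
    w,x,y,zz=z['q'];R=Ro.from_quat([x,y,zz,w]).as_matrix();L=(W-z['pos'])@R  # tool coords
    m=(v>top_v0)&(v<top_v1)&(abs(u-umid)<half)&(W[...,2]>104)
    P=np.stack([L[m][:,1],L[m][:,0],W[m][:,2]],1)
    P=P[(abs(P[:,2]-112)<9)]
    th,o,ax,e,r=fitcyl(P,8,110)
    print("rod: yaw vs tool",np.degrees(th).round(2),"tooly",[(o+ax*(s-o[1])/ax[1])[0].round(2) for s in(30,60,90)],"z",o[2].round(2),"res",r.round(2),"n",len(P))
    return L,W,p
E
python3 - <<'E'
from h import *
L,W,p=align("w5");v,u=np.mgrid[:384,:512]
hsv=cv2.cvtColor(p,cv2.COLOR_BGR2HSV)
m=(hsv[...,0]>12)&(hsv[...,0]<28)&(hsv[...,1]>130)&(u>190)&(u<325)&(v>205)&(v<310)&np.isfinite(W[...,2])
top=m&(W[...,2]>118)&(L[...,0]<8.)
P=np.stack([L[top][:,1],L[top][:,0],W[top][:,2]],1);f=fitcyl(P,28,110);print("part",np.degrees(f[0]),f[1],f[3],f[4]);print(np.percentile(L[m][:,0],[1,99]))
s=(hsv[...,0]<12)&(hsv[...,1]>150)&(v<60)&(u>200)&(u<305);print("stop nearest",np.nanpercentile(L[s][:,0],[1,2,5]))
E
```

```text
rod: yaw vs tool 0.32 tooly [np.float64(0.55), np.float64(0.39), np.float64(0.22)] z 109.77 res 0.47 n 3086
part 0.43234912587998 [ 8.65724085e-01 -5.88834013e-02  1.09858221e+02] [-8.48789628  7.90676129] 0.3506490344863116
[-8.18802882 10.21259906]
stop nearest [93.14430289 93.2030875  93.30130666]
```

Emit:
{"name": "step_arm", "arguments": {"deltas": [[[0.3,-0.012,0,0,0,0,255],[0.6,-0.014,0,0,0,0,255],[0.8,-0.014,0,0,0,0,255],[1.0,-0.015,0,0,0,0,255],[1.1,-0.015,0,0,0,0,255],[1.2,-0.016,0,0,0,0,255]]]}}

```text
time_s: 5.6
position: [534.0, 159.8, 88.4]
orientation: [-0.0, 0.69, 0.724, -0.0]
ft_force: [0.7, -0.1, -2.1]
finger_gap: 54.6
```

Emit:
{"name": "step_arm", "arguments": {"deltas": [[[0.2,-0.001,0,0,0,0,255],[0.4,-0.003,0,0,0,0,255],[0.6,-0.004,0,0,0,0,255],[0.8,-0.006,0,0,0,0,255],[1.0,-0.007,0,0,0,0,255],[1.2,-0.008,0,0,0,0,255],[1.4,-0.009,0,0,0,0,255],[1.6,-0.01,0,0,0,0,255],[1.75,-0.011,0,0,0,0,255],[1.84,-0.012,0,0,0,0,255],[1.84,-0.012,0,0,0,0,255]]]}}

```text
time_s: 6.7
position: [531.5, 205.8, 88.5]
orientation: [-0.0, 0.69, 0.724, -0.0]
ft_force: [0.5, 0.7, -2.0]
finger_gap: 54.8
```

Emit:
{"name": "step_arm", "arguments": {"deltas": [[[0.04,0,0,0,0,0,255],[0.08,0,0,0,0,0,255],[0.12,0,0,0,0,0,255],[0.15,0,0,0,0,0,255],[0.18,0,0,0,0,0,255]]]}}

```text
time_s: 7.2
position: [531.4, 210.1, 88.5]
orientation: [-0.0, 0.69, 0.724, -0.0]
ft_force: [0.6, -0.1, -2.0]
finger_gap: 54.8
```

Emit:
{"name": "step_arm", "arguments": {"deltas": [[[0.02,0,0,0,0,0,255],[0.03,0,0,0,0,0,255]]]}}

```text
time_s: 7.4
position: [531.3, 210.9, 88.5]
orientation: [-0.0, 0.69, 0.724, -0.0]
ft_force: [0.1, 0.1, -1.2]
finger_gap: 54.9
```

Emit:
{"name": "step_arm", "arguments": {"deltas": [[[0.02,0,0,0,0,0,255],[0.03,0,0,0,0,0,255]]]}}

```text
time_s: 7.6
position: [531.3, 211.6, 88.5]
orientation: [-0.0, 0.69, 0.724, -0.0]
ft_force: [0.2, -0.4, -1.5]
finger_gap: 55.2
```

Emit:
{"name": "step_arm", "arguments": {"deltas": [[[0.02,0,0,0,0,0,255],[0.02,0,0,0,0,0,255]]]}}

```text
time_s: 7.8
position: [531.3, 212.1, 88.5]
orientation: [-0.0, 0.69, 0.724, -0.0]
ft_force: [-0.5, 0.2, -2.4]
finger_gap: 54.9
```

Emit:
{"name": "step_arm", "arguments": {"deltas": [[[0.02,0,0,0,0,0,255],[0.02,0,0,0,0,0,255]]]}}

```text
time_s: 8.0
position: [531.2, 212.5, 88.5]
orientation: [0.0, 0.69, 0.724, -0.0]
ft_force: [0.2, -1.2, -2.9]
finger_gap: 55.2
```

Emit:
{"name": "step_arm", "arguments": {"deltas": [[[0.02,0,0,0,0,0,255],[0.02,0,0,0,0,0,255]]]}}

```text
time_s: 8.2
position: [531.2, 212.5, 88.5]
orientation: [0.0, 0.69, 0.724, -0.0]
ft_force: [-0.4, -6.4, -0.5]
finger_gap: 55.2
```

Emit:
{"name": "step_arm", "arguments": {"deltas": [[[0.012,0,0,0,0,0,255],[0.012,0,0,0,0,0,255]]]}}

```text
time_s: 8.4
position: [531.2, 212.5, 88.5]
orientation: [0.0, 0.69, 0.724, -0.001]
ft_force: [-0.5, -8.9, 0.3]
finger_gap: 55.3
```

Emit:
{"name": "step_arm", "arguments": {"deltas": [[[0.015,0,0,0,0,0,255],[0.015,0,0,0,0,0,255],[0.015,0,0,0,0,0,255]]]}}

```text
time_s: 8.7
position: [531.3, 212.5, 88.5]
orientation: [0.001, 0.69, 0.724, -0.001]
ft_force: [-0.1, -11.6, 0.5]
finger_gap: 54.9
```

Emit:
{"name": "step_arm", "arguments": {"deltas": [[[-0.01,0,0,0,0,0,0],[-0.02,0,0,0,0,0,0],[-0.03,0,0,0,0,0,0],[-0.03,0,0,0,0,0,0],[-0.03,0,0,0,0,0,0],[-0.03,0,-0.5,0,0,0,0],[-0.03,0,-2,0,0,0,0],[-1,0,-3.5,0,0,0,0],[-2.5,0,-4.2,0,0,0,0],[-2.5,0,-4.2,0,0,0,0],[-2.5,0,-4.2,0,0,0,0]]]}}

```text
time_s: 9.8
position: [534.4, 150.9, 194.6]
orientation: [0.0, 0.69, 0.723, 0.001]
ft_force: [-0.2, -0.3, 0.0]
finger_gap: 85.2
```

```bash
python3 - <<'E'
from h import *
s=sensors.state();print(s['time_s'],s['position'],s['orientation'],s['ft_force'],s['finger_gap'])
snap("wrist","w6");crop("pics/w6.png","pics/w6c.png",150,30,370,310,2.1)
E
```

```text
9.8 [534.40821283 150.8905156  194.59769663] [3.42224083e-04 6.90450812e-01 7.23379020e-01 5.94145609e-04] [-0.18195979 -0.33425586  0.04221879] 85.21199979908916
```

View pics/w6c.png

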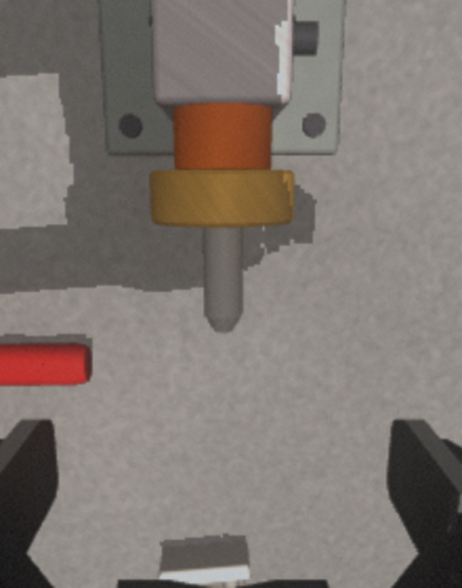

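Emit:
{"name": "step_arm", "arguments": {"deltas": [[[-1.8,-0.06,0,0,0,-0.3,0],[-3.6,-0.12,0,0,0,-0.6,0],[-5.4,-0.18,0,0,0,-1.1,0],[-7.2,-0.24,1,0,0,-1.1,0],[-8.6,-0.28,2,0,0,-1.1,0],[-9.05,-0.294,3.5,0,0,-1.1,0],[-9.05,-0.294,5,0,0,-1.1,0],[-9.05,-0.294,6.1,0,0,-1.1,0],[-9.05,-0.294,6.64,0,0,-1.1,0],[-9.05,-0.294,6.66,0,0,-1.1,0],[-9.05,-0.294,6.66,0,0,-1.1,0]]]}}

```text
time_s: 10.95
position: [538.2, -74.7, 27.9]
orientation: [0.0, 0.654, 0.756, 0.0]
ft_force: [0.2, -1.0, 0.7]
finger_gap: 85.4
```

```bash
python3 - <<'E'
from h import *
s=sensors.state();print(s['time_s'],s['position'],s['orientation'],s['ft_force'],s['finger_gap'])
snap("wrist","w7");crop("pics/w7.png","pics/w7c.png",110,130,410,360,2.6)
p,W=cloud("pics/w7.npz");v,u=np.mgrid[:384,:512];z=np.load("pics/w7.npz")
from scipy.spatial.transform import Rotation as Ro
w,x,y,zz=z['q'];L=(W-z['pos'])@Ro.from_quat([x,y,zz,w]).as_matrix()
m=(W[...,2]>62)&(abs(L[...,1])<29)&(abs(L[...,0])<20)&(v<310)
P=np.stack([L[m][:,1],L[m][:,0],W[m][:,2]],1);f=fitcyl(P,28,48.6);print(np.degrees(f[0]),f[1],f[1][1]+f[3],f[4])
E
```

```text
10.95 [538.24142172 -74.6552079   27.89563758] [2.35325472e-04 6.54137645e-01 7.56375483e-01 1.23077742e-04] [ 0.16740788 -1.02890466  0.68485698] 85.43696932507656
0.9614833021523274 [-0.11917774  4.23517007 48.41152824] [-11.55132871  17.89923383] 5.044310342332319
```

View pics/w7c.png

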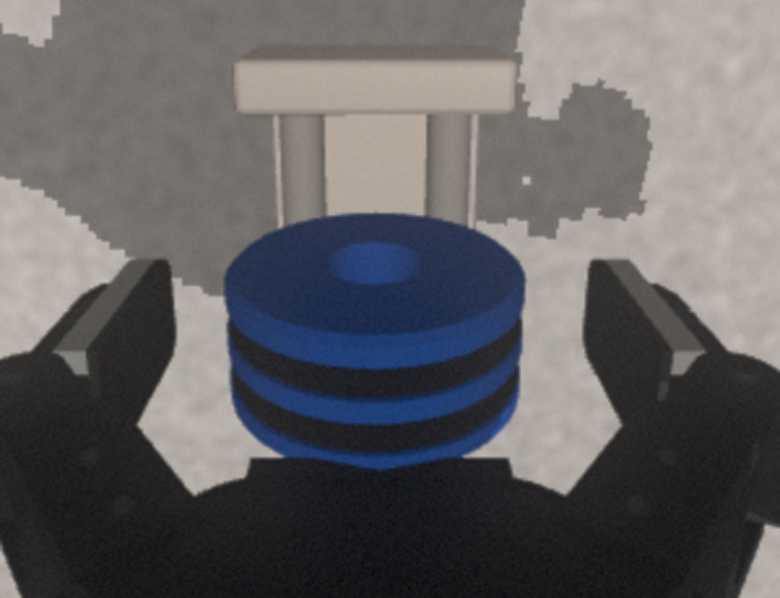

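Emit:
{"name": "step_arm", "arguments": {"deltas": [[[-0.02,-0.032,0,0,0,0,0],[-0.02,-0.032,0,0,0,0,255],[-0.02,-0.032,0,0,0,0,255],[-0.02,-0.032,0,0,0,0,255],[-0.02,-0.032,0,0,0,0,255],[-0.02,-0.032,0,0,0,0,255],[-0.02,-0.032,0,0,0,0,255],[-0.02,-0.032,0,0,0,0,255]]]}}

```text
time_s: 11.8
position: [537.5, -75.7, 27.9]
orientation: [0.001, 0.654, 0.756, 0.0]
ft_force: [0.8, 0.7, 7.0]
finger_gap: 55.0
```

Emit:
{"name": "step_arm", "arguments": {"deltas": [[[0,0,-0.4,0,0,0,255],[0,0,-1.5,0,0,0,255],[0,0,-3,0,0,0,255],[1.5,0.2,-3.6,0,0,0.3,255],[3.2,0.4,-3.6,0,0,0.6,255],[5,0.6,-3.6,0,0,0.9,255],[6.5,0.8,-3.4,0,0,1.1,255],[7.6,1.0,-3,0,0,1.1,255],[7.96,1.083,-2.5,0,0,1.1,255],[7.96,1.083,-2.45,0,0,1.1,255],[7.96,1.083,-2.45,0,0,1.1,255],[7.96,1.083,-2.45,0,0,1.1,255],[7.96,1.083,-2.45,0,0,1.1,255]]]}}

```text
time_s: 13.1
position: [535.6, 124.2, 88.9]
orientation: [0.0, 0.69, 0.723, 0.0]
ft_force: [-0.4, 0.4, -1.4]
finger_gap: 55.1
```

```bash
cat > al.py <<'E'
import sys
from h import *
n=sys.argv[1]
s=sensors.state();print(s['time_s'],s['position'],s['orientation'],s['ft_force'],s['finger_gap'])
snap("wrist",n);crop(f"pics/{n}.png",f"pics/{n}c.png",150,30,370,310,2.1)
L,W,p=align(n,100,185);v,u=np.mgrid[:384,:512]
m=(W[...,2]>124)&(abs(L[...,1])<26)&(abs(L[...,0])<16)&(v<305)
P=np.stack([L[m][:,1],L[m][:,0],W[m][:,2]],1);f=fitcyl(P,28,110);print("part",np.degrees(f[0]),f[1],f[1][1]+f[3],f[4])
E
python3 al.py w8
```

```text
13.1 [535.56041639 124.23166972  88.8568421 ] [2.25009734e-04 6.90405595e-01 7.23422437e-01 2.06091230e-04] [-0.38419235  0.37672009 -1.40416239] 55.12942667172531
rod: yaw vs tool 0.36 tooly [np.float64(1.59), np.float64(1.4), np.float64(1.22)] z 109.73 res 0.49 n 2007
part 0.10136228815626919 [  0.86523034   3.86702612 109.03652956] [-10.62825992  13.60125408] 1.4171835383447728
```

View pics/w8c.png

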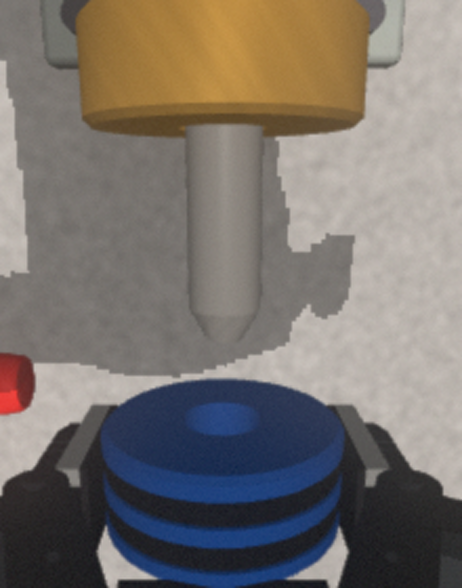

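Emit:
{"name": "step_arm", "arguments": {"deltas": [[[0.3,0.024,0,0,0,0,255],[0.6,0.026,0,0,0,0,255],[0.8,0.026,0,0,0,0,255],[1.0,0.026,0,0,0,0,255],[1.2,0.025,0,0,0,0,255],[1.3,0.025,0,0,0,0,255]]]}}

```text
time_s: 13.75
position: [534.1, 158.2, 88.1]
orientation: [-0.0, 0.69, 0.724, -0.0]
ft_force: [-0.1, -0.8, -2.3]
finger_gap: 55.0
```

Emit:
{"name": "step_arm", "arguments": {"deltas": [[[0.2,-0.001,0,0,0,0,255],[0.4,-0.002,0,0,0,0,255],[0.6,-0.004,0,0,0,0,255],[0.8,-0.005,0,0,0,0,255],[1.0,-0.006,0,0,0,0,255],[1.1,-0.007,0,0,0,0,255],[1.14,-0.007,0,0,0,0,255],[1.14,-0.007,0,0,0,0,255]]]}}

```text
time_s: 14.55
position: [532.8, 186.3, 88.3]
orientation: [-0.0, 0.69, 0.724, 0.0]
ft_force: [-0.0, -0.3, -2.3]
finger_gap: 54.8
```

Emit:
{"name": "step_arm", "arguments": {"deltas": [[[0.03,0,0,0,0,0,255],[0.06,0,0,0,0,0,255],[0.08,0,0,0,0,0,255],[0.08,0,0,0,0,0,255]]]}}

```text
time_s: 14.95
position: [532.6, 188.2, 88.3]
orientation: [-0.0, 0.69, 0.724, -0.0]
ft_force: [0.2, 0.1, -0.8]
finger_gap: 55.6
```

Emit:
{"name": "step_arm", "arguments": {"deltas": [[[0.02,0,0,0,0,0,255],[0.02,0,0,0,0,0,255]]]}}

```text
time_s: 15.15
position: [532.6, 188.7, 88.3]
orientation: [-0.0, 0.69, 0.724, -0.0]
ft_force: [-0.0, 0.7, -1.4]
finger_gap: 55.2
```

Emit:
{"name": "step_arm", "arguments": {"deltas": [[[0.02,0,0,0,0,0,255],[0.02,0,0,0,0,0,255]]]}}

```text
time_s: 15.35
position: [532.6, 189.1, 88.3]
orientation: [0.0, 0.69, 0.724, -0.0]
ft_force: [0.0, -0.5, -1.2]
finger_gap: 54.8
```

Emit:
{"name": "step_arm", "arguments": {"deltas": [[[0.02,0,0,0,0,0,255],[0.02,0,0,0,0,0,255]]]}}

```text
time_s: 15.55
position: [532.6, 189.1, 88.3]
orientation: [0.0, 0.69, 0.724, -0.0]
ft_force: [-0.2, -6.9, -0.2]
finger_gap: 55.4
```

Emit:
{"name": "step_arm", "arguments": {"deltas": [[[0.015,0,0,0,0,0,255],[0.015,0,0,0,0,0,255]]]}}

```text
time_s: 15.75
position: [532.6, 189.1, 88.3]
orientation: [0.0, 0.69, 0.724, -0.001]
ft_force: [-0.2, -9.7, -0.5]
finger_gap: 55.2
```

Emit:
{"name": "step_arm", "arguments": {"deltas": [[[0.01,0,0,0,0,0,255],[0.01,0,0,0,0,0,255],[0.01,0,0,0,0,0,255]]]}}

```text
time_s: 16.05
position: [532.6, 189.1, 88.2]
orientation: [0.001, 0.69, 0.724, -0.001]
ft_force: [-0.3, -12.3, 1.5]
finger_gap: 55.0
```

Emit:
{"name": "step_arm", "arguments": {"deltas": [[[-0.01,0,0,0,0,0,0],[-0.02,0,0,0,0,0,0],[-0.03,0,0,0,0,0,0],[-0.03,0,0,0,0,0,0],[-0.03,0,0,0,0,0,0],[-0.03,0,-0.5,0,0,0,0],[-0.03,0,-2,0,0,0,0],[-1,0,-3.5,0,0,0,0],[-2.5,0,-4.2,0,0,0,0],[-2.5,0,-4.2,0,0,0,0],[-2.5,0,-4.2,0,0,0,0]]]}}

```text
time_s: 17.15
position: [535.7, 127.4, 194.3]
orientation: [0.0, 0.69, 0.723, 0.001]
ft_force: [0.7, -0.0, -0.6]
finger_gap: 85.4
```

```bash
python3 - <<'E'
from h import *
s=sensors.state();print(s['time_s'],s['position'],s['orientation'],s['ft_force'],s['finger_gap'])
snap("wrist","w9");crop("pics/w9.png","pics/w9c.png",150,30,370,310,2.1)
E
```

```text
17.15 [535.73886398 127.41583189 194.33834323] [3.28818892e-04 6.90445121e-01 7.23384473e-01 5.74544902e-04] [ 0.67941303 -0.04970824 -0.60808491] 85.37566103590311
```

View pics/w9c.png

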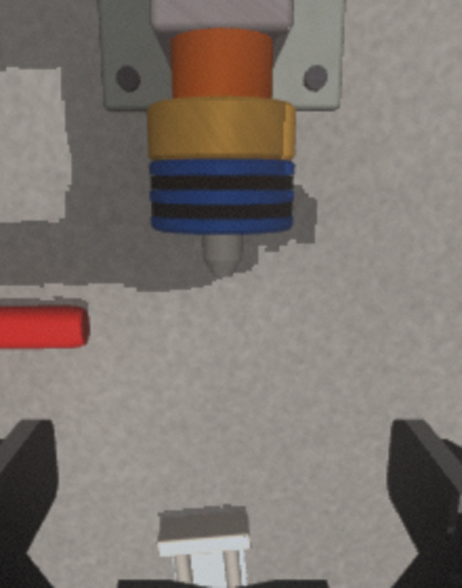

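Emit:
{"name": "step_arm", "arguments": {"deltas": [[[-1.8,0.04,0,0,0,-0.3,0],[-3.6,0.08,0,0,0,-0.6,0],[-5.4,0.12,0,0,0,-1.1,0],[-7.2,0.16,0,0,0,-1.1,0],[-9,0.2,0,0,0,-1.1,0],[-10.8,0.25,0,0,0,-1.1,0],[-12.6,0.3,0.5,0,0,-1.1,0],[-14.2,0.34,1.5,0,0,-1.1,0],[-14.8,0.354,2.8,0,0,-1.1,0],[-14.8,0.354,4.5,0,0,-1.1,0],[-14.8,0.354,5.8,0,0,-1.1,0],[-14.8,0.354,6.5,0,0,-1.1,0],[-14.8,0.354,6.65,0,0,-1.1,0],[-14.8,0.354,6.65,0,0,-1.1,0]]]}}

```text
time_s: 18.6
position: [562.2, -240.5, 26.6]
orientation: [-0.001, 0.654, 0.756, -0.0]
ft_force: [-0.3, -0.4, -0.1]
finger_gap: 85.4
```

```bash
python3 - <<'E'
from h import *
s=sensors.state();print(s['time_s'],s['position'],s['orientation'],s['ft_force'],s['finger_gap'])
snap("wrist","w10");crop("pics/w10.png","pics/w10c.png",110,130,410,360,2.6)
E
```

```text
18.6 [ 562.22686174 -240.54185885   26.63335864] [-6.85318024e-04  6.54113404e-01  7.56396175e-01 -1.07216824e-04] [-0.29120361 -0.41193515 -0.06734672] 85.40236374260228
```

View pics/w10c.png

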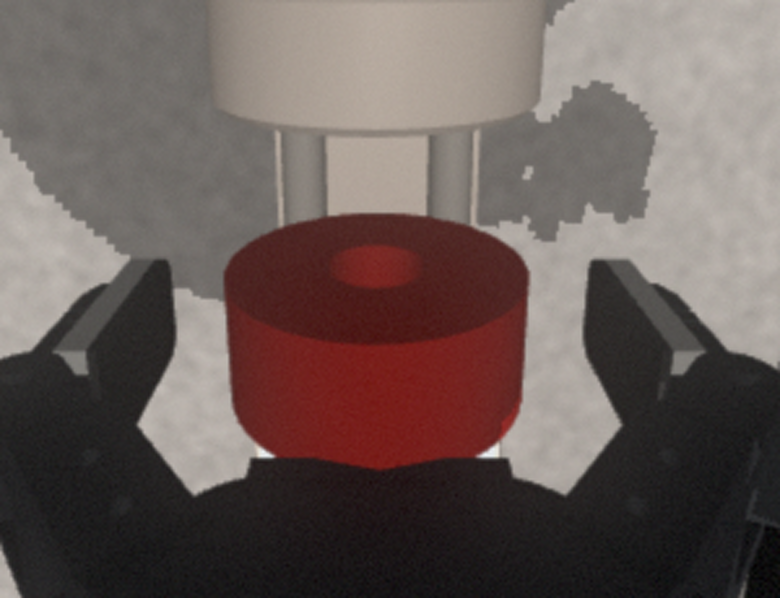

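Emit:
{"name": "step_arm", "arguments": {"deltas": [[[-0.04,-0.025,-0.05,0,0,0,0],[-0.04,-0.025,-0.05,0,0,0,255],[-0.04,-0.025,-0.05,0,0,0,255],[-0.04,-0.025,-0.05,0,0,0,255],[-0.04,-0.025,-0.05,0,0,0,255],[-0.04,-0.025,-0.05,0,0,0,255],[-0.04,-0.025,-0.05,0,0,0,255],[-0.04,-0.025,-0.05,0,0,0,255]]]}}

```text
time_s: 19.45
position: [561.9, -242.6, 29.3]
orientation: [0.001, 0.654, 0.756, 0.0]
ft_force: [-1.7, 0.4, 8.4]
finger_gap: 55.0
```

Emit:
{"name": "step_arm", "arguments": {"deltas": [[[0,0,-0.4,0,0,0,255],[0,0,-1.5,0,0,0,255],[0,0,-3,0,0,0,255],[0.5,0.05,-4,0,0,0,255],[2.2,0.2,-4,0,0,0.3,255],[4,0.35,-4,0,0,0.6,255],[5.8,0.5,-4,0,0,0.9,255],[7.6,0.6,-4,0,0,1.1,255],[9.4,0.75,-4,0,0,1.1,255],[11.2,0.9,-4,0,0,1.1,255],[12.8,1.0,-3.6,0,0,1.1,255],[14,1.05,-3,0,0,1.1,255],[14.4,1.054,-2.5,0,0,1.1,255],[14.4,1.054,-2.44,0,0,1.1,255],[14.4,1.054,-2.44,0,0,1.1,255],[14.4,1.054,-2.44,0,0,1.1,255]]]}}

```text
time_s: 21.05
position: [536.6, 116.6, 90.0]
orientation: [0.0, 0.69, 0.723, 0.0]
ft_force: [0.3, -0.6, -0.8]
finger_gap: 54.9
```

```bash
python3 al.py w11; python3 - <<'E'
from h import *
L,W,p=align("w11",145,180);L,W,p=align("w11",135,172,half=8)
E
```

```text
21.05 [536.61012828 116.60441327  90.04284   ] [3.40775899e-04 6.90344551e-01 7.23480636e-01 2.31201433e-04] [ 0.29871345 -0.55487242 -0.80744821] 54.928781856731284
rod: yaw vs tool -29.74 tooly [np.float64(-12.12), np.float64(5.02), np.float64(22.17)] z 109.51 res 0.88 n 855
part 0.08847125223569426 [  0.84001416   4.43494566 109.21465782] [-10.15207156  14.50781266] 1.357992943827184
rod: yaw vs tool -86.47 tooly [np.float64(-323.17), np.float64(163.13), np.float64(649.42)] z 109.54 res 0.76 n 688
rod: yaw vs tool -36.36 tooly [np.float64(-15.71), np.float64(6.38), np.float64(28.46)] z 109.75 res 0.65 n 526
```

View pics/w11c.png

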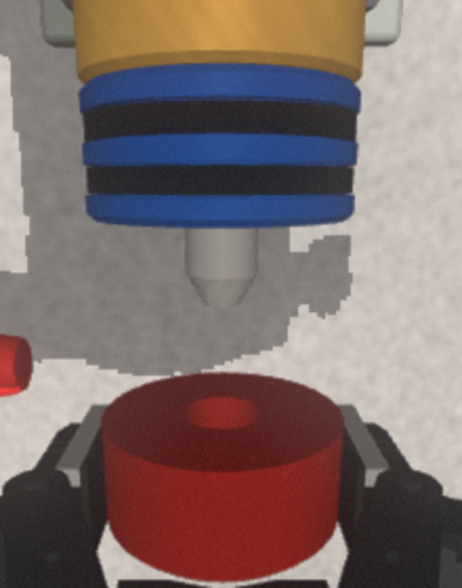

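Emit:
{"name": "step_arm", "arguments": {"deltas": [[[0.3,0,0,0,0,0,255],[0.6,0,0,0,0,0,255],[0.8,0,0,0,0,0,255],[1.0,-0.002,0,0,0,0,255],[1.15,-0.004,0,0,0,0,255],[1.3,-0.004,0,0,0,0,255]]]}}

```text
time_s: 21.7
position: [534.3, 150.5, 89.3]
orientation: [-0.0, 0.69, 0.724, -0.0]
ft_force: [-0.5, -0.5, -1.6]
finger_gap: 54.6
```

Emit:
{"name": "step_arm", "arguments": {"deltas": [[[0.1,0,0,0,0,0,255],[0.2,-0.001,0,0,0,0,255],[0.3,-0.002,0,0,0,0,255],[0.36,-0.002,0,0,0,0,255],[0.36,-0.002,0,0,0,0,255]]]}}

```text
time_s: 22.2
position: [534.0, 159.3, 89.3]
orientation: [-0.0, 0.69, 0.724, 0.0]
ft_force: [0.5, 0.5, -1.2]
finger_gap: 54.6
```

Emit:
{"name": "step_arm", "arguments": {"deltas": [[[0.03,0,0,0,0,0,255],[0.05,0,0,0,0,0,255],[0.06,0,0,0,0,0,255]]]}}

```text
time_s: 22.5
position: [533.9, 160.5, 89.3]
orientation: [-0.0, 0.69, 0.724, -0.0]
ft_force: [0.5, -1.7, -0.6]
finger_gap: 54.7
```

Emit:
{"name": "step_arm", "arguments": {"deltas": [[[0.02,0,0,0,0,0,255],[0.02,0,0,0,0,0,255]]]}}

```text
time_s: 22.7
position: [533.8, 161.1, 89.3]
orientation: [-0.0, 0.69, 0.724, -0.0]
ft_force: [0.9, -1.3, -0.9]
finger_gap: 55.1
```

Emit:
{"name": "step_arm", "arguments": {"deltas": [[[0.02,0,0,0,0,0,255],[0.02,0,0,0,0,0,255]]]}}

```text
time_s: 22.9
position: [533.8, 161.7, 89.3]
orientation: [-0.0, 0.69, 0.724, 0.0]
ft_force: [-0.4, -1.4, -1.9]
finger_gap: 54.8
```

Emit:
{"name": "step_arm", "arguments": {"deltas": [[[0.02,0,0,0,0,0,255],[0.02,0,0,0,0,0,255]]]}}

```text
time_s: 23.1
position: [533.8, 162.1, 89.3]
orientation: [-0.0, 0.69, 0.724, -0.0]
ft_force: [1.1, -1.3, -1.4]
finger_gap: 54.7
```

Emit:
{"name": "step_arm", "arguments": {"deltas": [[[0.015,0,0,0,0,0,255],[0.015,0,0,0,0,0,255]]]}}

```text
time_s: 23.3
position: [533.8, 162.2, 89.3]
orientation: [0.0, 0.69, 0.724, -0.0]
ft_force: [0.7, -4.7, -0.1]
finger_gap: 55.0
```

Contact came at the expected y of about 162.1. Pressing now.

Emit:
{"name": "step_arm", "arguments": {"deltas": [[[0.02,0,0,0,0,0,255],[0.02,0,0,0,0,0,255]]]}}

```text
time_s: 23.5
position: [533.8, 162.2, 89.3]
orientation: [0.0, 0.69, 0.724, -0.001]
ft_force: [0.8, -10.2, 0.3]
finger_gap: 54.8
```

Emit:
{"name": "step_arm", "arguments": {"deltas": [[[0.015,0,0,0,0,0,255],[0.015,0,0,0,0,0,255],[0.015,0,0,0,0,0,255]]]}}

```text
time_s: 23.8
position: [533.8, 162.2, 89.3]
orientation: [0.001, 0.69, 0.724, -0.001]
ft_force: [-0.1, -12.8, 0.6]
finger_gap: 54.5
```

Emit:
{"name": "step_arm", "arguments": {"deltas": [[[0,0,0,0,0,0,0],[-0.01,0,0,0,0,0,0],[-0.02,0,0,0,0,0,0],[-0.03,0,0,0,0,0,0],[-0.03,0,0,0,0,0,0],[-0.03,0,-0.5,0,0,0,0],[-0.03,0,-2,0,0,0,0],[-1,0,-3.5,0,0,0,0],[-2.5,0,-4.2,0,0,0,0],[-2.5,0,-4.2,0,0,0,0],[-2.5,0,-4.2,0,0,0,0]]]}}

```text
time_s: 24.9
position: [536.9, 100.5, 195.3]
orientation: [0.0, 0.69, 0.723, 0.001]
ft_force: [-0.9, -0.0, 0.6]
finger_gap: 85.3
```

```bash
python3 - <<'E'
from h import *
s=sensors.state();print(s['time_s'],s['position'],s['ft_force'],s['finger_gap'])
snap("wrist","w12");snap("scene","c12");crop("pics/w12.png","pics/w12c.png",150,0,370,280,2.1);crop("pics/c12.png","pics/c12c.png",100,110,360,305,3)
p,W=cloud("pics/w12.npz")
hsv=cv2.cvtColor(p,cv2.COLOR_BGR2HSV);v,u=np.mgrid[:384,:512]
ax=np.array([-np.sin(np.radians(3)),np.cos(np.radians(3)),0]);root=np.array([532.2,222.3,110])
sel=(W[...,2]>122)&(v<200)&(u>200)&(u<310)
red=((hsv[...,0]<6)|(hsv[...,0]>170))&(hsv[...,1]>150)&sel
br=(hsv[...,0]>14)&(hsv[...,0]<28)&(hsv[...,1]>110)&sel
bl=(hsv[...,0]>105)&(hsv[...,0]<130)&(hsv[...,1]>130)&sel
for n,m in(("brass",br),("blue",bl),("red",red)):
    P=W[m];f=fitcyl(P,28,110);print(n,m.sum(),np.percentile((P-root)@ax,[2,98]).round(1),np.degrees(f[0]).round(2),f[1].round(1))
E
```

```text
24.9 [536.91731206 100.47885087 195.33566689] [-0.85291071 -0.04351522  0.59273766] 85.34108201882741
brass 2036 [-19.5  -0.8] 2.2 [532.5 212.1 108.8]
blue 1168 [-44.9 -21.1] 2.64 [533.6 189.4 108.8]
red 2061 [-70.6 -46.9] 2.87 [534.7 164.1 108.8]
```

View pics/w12c.png

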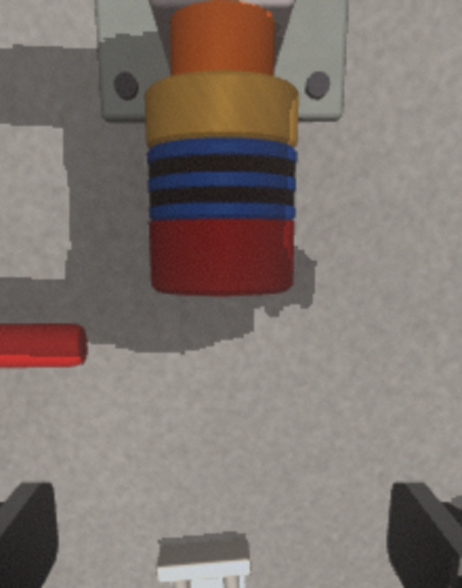

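View pics/c12c.png

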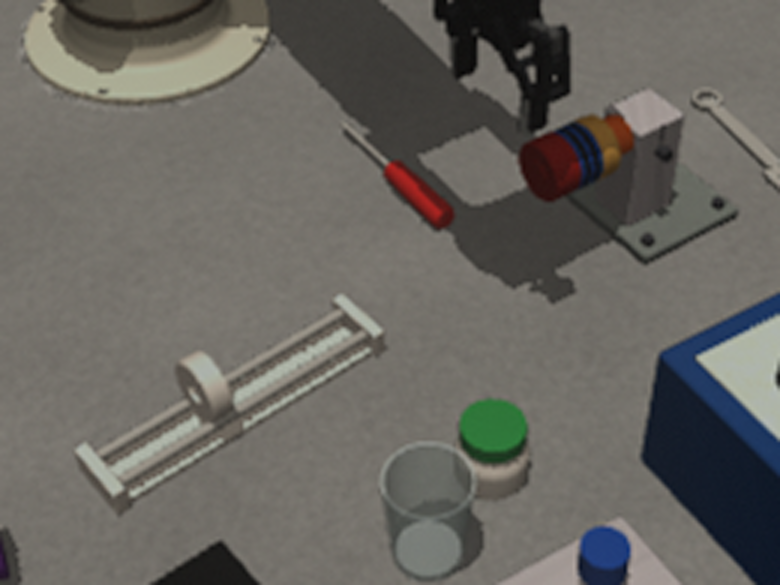

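The stack is closed up with no gaps, the parts hang about 1.2 mm below the axis, and the spare and bystanders haven't moved. Handing in.

```bash
python3 -c "
from cell import arm
print(arm.hand_in())"
```

```text
the job is handed in; nothing more can be done
None
```

The piston is built up on the rod and handed in at about 25 s; the hand-in gives no verdict. I slid on the brass guide ring, then the blue seal carrier, then the red end cap, open side first. I pressed each one home before letting go, at about 11.6, 12.3 and 12.8 N. The cap's figure includes about 1.5 N of catch drag.

**Seating:** the last wrist and scene pictures show the three parts closed up against the orange stop with no gaps. By depth they lie about 1 to 20, 21 to 45 and 47 to 71 mm out from the stop face. That fits the target positions except the red cap's inner edge, which should be at 46 mm and its outer end at 74 mm. The outer end may read short because the picture is taken from above. I judged the cap home from the arm instead: contact came at y of about 162.1 mm, where I expected it.

**Alignment:** all three parts hang about 1.2 mm below the rod's axis. They are in line within about 1 degree of the rod's direction as I estimated it.

**Rest of the bench:** the gripper is open and clear. The white ring is still in the cradle, and the bystanders I could see in the scene crop looked unmoved.

No readings came near the 30 N limit, and no check failed.

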